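# Rock a tight vial block out of its heater

## Task

Empty the block heater: first set the vials down in the trays by type, the amber vial with the black cap in the blue tray and the clear vial with the white cap in the white tray, without dropping them. Then take the aluminium block by its blue lug and rock it to one side and to the other, until both orange cheeks have been pushed back and it comes free; lift it straight up until its underside is just clear of the cheeks (some 1 to 6 cm above their tops). Finish while holding it there, upright and still, over the heater, and leave everything else on the bench where it is.

Things in the scene. Friction and masses are not known exactly. Their poses are not given: they have to be found in the camera images.
- heater: white, grey-topped block heater, fixed, 200 (x) x 150 (y) mm. Origin: centre of its underside, on the bench; x along the block's length, y towards the left cheek, z up. Deck 75 mm above the bench, with a channel along x, 20.4 mm wide, 7 mm deep, for the block's foot. Two orange cheeks, 70 mm long, 10 mm thick, flank the block from 24 to 44 mm above the deck (tops 119 mm above the bench).
- block: aluminium block, 0.3 to 0.56 kg. Origin: centre of its foot's underside, at first on the heater's deck; axes as the heater's. From below: foot 90 x 18 mm, 0 to 10 mm up; flange 100 x 42, 10 to 18 mm; upper body 100 x 34, 18 to 42 mm, with two wells 21.5 mm wide, 24 mm deep, at x = +32 and -32 mm; blue lug 20 (x) x 24 (y) mm in the middle, 42 to 84 mm.
- block_grip (a point): where to grip the block: in its blue lug, on the block's z axis, 70 mm above its origin. Pulled straight up the block rises 6 mm and the cheeks hold it fast. Leaned by 0.15 to 0.19 rad about its foot's edge (about 12 mm sideways here) towards heater +y, it pushes the left cheek back clear; towards -y, the right one. Then it lifts out freely.
- vial_amber: amber glass vial with a black cap, 20 mm in diameter, 60 mm tall (the top 14 mm is the cap, same diameter), about 30 g. Origin: centre of its underside, z up along it. It starts upright in one of the two 24 mm deep wells of the block (either one), loose, its top 36 mm above the block's upper face.
- vial_clear: clear glass vial with a white cap, 20 mm in diameter, 60 mm tall (the top 14 mm is the cap, same diameter), about 30 g. Origin: centre of its underside, z up along it. It starts upright in one of the two 24 mm deep wells of the block (either one), loose, its top 36 mm above the block's upper face.
- tray_blue: blue open tray fixed to the bench, 130 x 130 mm, 35 mm high, walls and floor 4 mm thick. Origin: centre of its underside, on the bench. It may be on either side of the heater.
- tray_white: white open tray fixed to the bench, 130 x 130 mm, 35 mm high, walls and floor 4 mm thick. Origin: centre of its underside, on the bench. It may be on either side of the heater.
- cheek_left (a joint): orange left cheek, at the heater's +y side: slide position in m, 0 (closed; at start 0 to 0.0007) to 0.008, growing as it is pushed away from the block. Takes about 5 N, has no spring and stays where it is pushed. At 0 it stands 1 mm off the block's upper body and overhangs the flange by 3 mm, 6 mm above it; past 0.004 it is clear of the flange.
- cheek_right (a joint): orange right cheek, at the heater's -y side: slide position in m, 0 (closed; at start 0 to 0.0007) to 0.008, growing as it is pushed away from the block. Takes about 5 N, has no spring and stays where it is pushed. At 0 it stands 1 mm off the block's upper body and overhangs the flange by 3 mm, 6 mm above it; past 0.004 it is clear of the flange.
- beaker: bystander: glass beaker, 64 mm wide, 80 mm tall, standing; origin under its centre
- flask_ring: bystander: cork ring, 90 mm wide, 25 mm high, lying flat; origin under its centre
- reagent_jar: bystander: amber jar, 52 mm wide, 75 mm tall; origin under its centre
- wash_bottle: bystander: white bottle with red cap, 60 mm wide, 130 mm tall; origin under its centre
- spatula: bystander: flat steel laboratory spatula with a red grip, 157 mm long (its y), 9 mm high, lying beyond the heater; origin under its middle
There are look-alikes about, which are no part of the job. Leave any pink or turquoise look-alike of the tray_white alone.

How it is judged (in metres and radians):
On the way, in this order (a step that is already met when the one before it is completed fails the run):
1. both vials lie or stand in their own trays, let go (x of vial_amber in the frame of tray_blue between -0.066 and 0.066 m and y of vial_amber in the frame of tray_blue between -0.066 and 0.066 m and height (world z) of each of vial_amber, vial_clear below 0.045 m and x of vial_clear in the frame of tray_white between -0.066 and 0.066 m and y of vial_clear in the frame of tray_white between -0.066 and 0.066 m and contact force between each of vial_amber, vial_clear and the fingers below 0.05 N), for 0.2 s.
2. the block has been leaned to one side, pushing that cheek back (((y of block_grip in the frame of heater above 0.006 m and value of joint cheek_left above 0.002 m) or (y of block_grip in the frame of heater below -0.006 m and value of joint cheek_right above 0.002 m))), for 0.05 s.
3. the block has been leaned to the other side as well, both cheeks pushed back (value of joint each of cheek_left, cheek_right above 0.002 m and ((y of block_grip in the frame of heater above 0.006 m and value of joint cheek_left above 0.002 m) or (y of block_grip in the frame of heater below -0.006 m and value of joint cheek_right above 0.002 m))), for 0.05 s.
At the end, for the whole second after the job is handed in: Amber vial in the blue tray, clear vial in the white one, at rest. Block held by the fingers alone, off the heater, underside 5 to 75 mm above the cheeks' tops, within 50 mm of the heater's centre, tilt under 0.25 rad, slower than 30 mm/s (x of vial_amber in the frame of tray_blue between -0.066 and 0.066 m and y of vial_amber in the frame of tray_blue between -0.066 and 0.066 m and height (world z) of each of vial_amber, vial_clear below 0.045 m and x of vial_clear in the frame of tray_white between -0.066 and 0.066 m and y of vial_clear in the frame of tray_white between -0.066 and 0.066 m and z of block in the frame of heater between 0.124 and 0.194 m and horizontal distance between block and heater below 0.05 m and angle between block's own z axis and vertical below 0.25 rad and linear speed of block below 0.03 m/s and contact force between block and the fingers above 1 N and contact force between block and heater below 0.05 N and linear speed of each of vial_amber, vial_clear below 0.05 m/s); the arm keeps its last pose, push and grip.
It fails at once if a bystander is moved by more than 25 mm (distance of any of beaker, flask_ring, reagent_jar, wash_bottle, spatula from where it was at the start of the episode above 0.025 m).
It fails at once if the amber vial is dropped (falls faster than 0.8 m/s, untouched by the fingers) (linear speed of vial_amber above 0.8 m/s and contact force between vial_amber and the fingers below 0.02 N).
It fails at once if the clear vial is dropped (falls faster than 0.8 m/s, untouched by the fingers) (linear speed of vial_clear above 0.8 m/s and contact force between vial_clear and the fingers below 0.02 N).
It also fails if it takes over 67 s, if anything falls off the work surface, if the arm or the gripper's body presses on something with over 40 N, if the wrist force passes 120 N, or if a joint passes its speed limit or range.

## Robot

A 6-joint arm with a two-finger parallel gripper is mounted at the origin on the work surface. World frame = base frame: x ahead of the robot, y to its left, z up, the work surface at z = 0. Lengths are in mm, angles in rad, forces in N, time in s.
With the tool pointing down it reaches from about 375 to 975 mm from the base axis. Payload 3.8 kg.
Tool frame: the origin (TCP) lies midway between the tips of the shut fingers; the grasp point (between the pads) lies 19 mm behind it; z points along the fingers, y is the line along which they close (so a half turn about z gives the same grasp; the last joint's range is limited). The gripper opens to 88 mm and grips with 3 to 60 N. Pads are 18 mm wide; open, the fingers measure 123 mm over their backs; the gripper's body (75 mm by 187 mm) begins 45 mm behind the grasp point.
Start: joints at [-1.198, 0.264, 1.604, -0, 1.274, -0.037], TCP at [268.932, -619.107, 238.706] pointing down, gripper open.
Joint ranges: [-2.63, 2.63], [-0.94, 2.18], [0.31, 2.57], [-1.31, 4.45], [0, 2.66], [-2.55, 2.55]. Speed limits (rad/s): [2.57, 2.57, 3.14, 3.14, 3.14, 3.14].

## Interface

Orientations are given as a rotation vector (axis times angle).
In Python, from rig import get_state, read_camera, camera_model, close_job, cut_out gives the robot as it stands.
- The arm moves only by the shell command python3 -m inch 'ROWS' [FORCE]. ROWS is a JSON object of lists of equal length, an entry for each row: "dr": the turn, a rotation vector about the tool's x, y, z in degrees, a list of three; "slide": the shift along the tool's x, y, z in cm, a list of three; "claw": the finger opening in cm, from 0 to 8.81. In form: {"dr": [[ax, ay, az], ...], "slide": [[dx, dy, dz], ...], "claw": [claw, ...]}. A call has 1 to 8 rows; each row shifts and turns the commanded pose from where the row before left it, along the tool's axes as they then stand; what a row does not reach is not made up. A row lasts 1/10 s, in which the tool goes at most 50 mm and 8.59 degrees, less where a joint would pass 70% of its speed; a pose out of reach is approached as far as the arm can. A call with a gripper value outside its range is refused whole. The fingers move at their own pace and stop on an object; FORCE is the grip in N (left out, the last holds). Time passes only in rows, so rows that do not move let the fingers close. It gives the time, the measured TCP pose, the force, the opening and the grip force at its end, in the units of the state.
- get_state(): the state, without advancing time (a new reading comes with each control period).
- read_camera(name): name is "side" or "top" or "wrist"; returns the picture (384x512x3 uint8, red, green, blue); there is no depth.
- camera_model(name): a dict with "mtx" (3x3 intrinsics, pixels), "world_from_camera" (4x4, takes a point from camera to world coordinates). Camera axes: x right, y down, z forward; pixel columns grow to the right and rows downward; lengths in mm; the calibration is good to about 2 mm. A picture is of the moment at which its call begins: read the wrist's pose just before it. camera_model takes no time and is no camera call; for the wrist camera it gives the pose at the moment of the call.
- close_job(): hands the job in; it is judged then, once.
Trained networks look in the newest picture that a camera, given by its name, has taken for a name from the list of things; names that differ only in an ending like _2 or _b are one class to them, and where a whole thing is asked for, a point or a joint stands for the part that bears it (a point fixed in the world has none). Each returns a list of dicts, best first, with "score" (0 to 1); they miss things now and then, are a little off and sometimes report something else, mostly with a low value. They report only what shows in the picture. A call takes as long as a camera call. They do not tell look-alikes from the thing itself.
- cut_out(target, camera): "pixels" (384x512 bool, what is visible of it) and "bbox" ([left, top, right, bottom] in pixels, round what is visible of it).
The state is a dict: "time_s": time; "joints": joint angles; "joint_velocities": joint speeds; "joint_torque": joint torques, N m; "eef_pos": TCP position; "tool_rot": TCP orientation; "force": force on the tool from outside, world axes, zero at the start; "ft_torque": the same for the moment, N m; "width": finger opening in mm; "grasp_force": force on a finger pad.
Only numpy, scipy, OpenCV 4.12 (cv2) and the standard library are available. Lean on these libraries where they do the work, as an engineer would, in place of code of your own. Each camera call takes 0.05 s, during which the arm holds its last target. There are 200 camera calls.

## Working session

There is one attempt and no reset: what is moved stays moved. The work goes in short steps, Python scripts to look and compute and a shell command to move; the robot and the scene stay as the last step left them, time stands still between calls to the robot, and variables do not carry over. Pictures are saved under pics/ and viewed, at most 10 in all, crops included, and the job is handed in when it is done.

```bash
mkdir -p pics && ls
python3 - <<'E'
from rig import *
import cv2, numpy as np
ims=[]
for c in ("top","side"):
    im=read_camera(c); cv2.imwrite(f"pics/{c}0.png",im[:,:,::-1])
    m=camera_model(c); print(c,np.round(m["mtx"],1).tolist(),np.round(m["world_from_camera"],3).tolist())
    for n in ("heater","block","block_grip","vial_amber","vial_clear","tray_blue","tray_white","beaker","wash_bottle","reagent_jar","flask_ring","spatula"):
        print(n,[(round(d["score"],2),np.round(d["bbox"]).tolist()) for d in cut_out(n,c)[:3]])
print(get_state())
E
```

```text
pics
top [[456.4, 0.0, 254.1], [0.0, 456.4, 198.3], [0.0, 0.0, 1.0]] [[-0.003, -0.989, 0.146, 318.271], [-1.0, 0.006, 0.016, 80.727], [-0.017, -0.146, -0.989, 1465.496], [0.0, 0.0, 0.0, 1.0]]
heater []
block [(0.81, [289.0, 163.0, 314.0, 196.0]), (0.18, [335.0, 119.0, 358.0, 143.0])]
block_grip [(0.61, [298.0, 158.0, 314.0, 197.0])]
vial_amber [(0.45, [166.0, 186.0, 212.0, 236.0])]
vial_clear []
tray_blue [(0.72, [360.0, 188.0, 409.0, 229.0])]
tray_white [(0.97, [273.0, 236.0, 318.0, 280.0]), (0.8, [167.0, 259.0, 212.0, 304.0]), (0.69, [167.0, 189.0, 210.0, 234.0])]
beaker [(0.28, [291.0, 158.0, 317.0, 196.0])]
wash_bottle [(0.63, [334.0, 119.0, 358.0, 141.0]), (0.23, [304.0, 159.0, 312.0, 172.0])]
reagent_jar [(0.83, [224.0, 117.0, 235.0, 141.0])]
flask_ring [(0.74, [356.0, 134.0, 385.0, 164.0])]
spatula [(0.72, [259.0, 123.0, 303.0, 138.0]), (0.26, [305.0, 162.0, 310.0, 170.0])]
side [[458.4, 0.0, 259.3], [0.0, 458.4, 191.8], [0.0, 0.0, 1.0]] [[0.997, 0.046, -0.068, 614.257], [0.082, -0.668, 0.74, -1015.594], [-0.011, -0.743, -0.669, 1133.046], [0.0, 0.0, 0.0, 1.0]]
heater [(0.9, [
[... 787 characters left out ...]
258.0])]
{'time_s': 1.3, 'joints': array([-1.19790131e+00,  2.63888410e-01,  1.60400796e+00, -1.82868518e-06,
        1.27367739e+00, -3.69456508e-02]), 'joint_velocities': array([ 0.00139289,  0.00027994, -0.00027554,  0.00010033,  0.00102049,
        0.00056758]), 'joint_torque': array([ 1.41191118e-03, -5.02059782e+01, -3.57243991e+01,  7.29909888e-02,
        1.87765650e-02, -2.25350482e-05]), 'eef_pos': array([ 268.93166283, -619.11141364,  238.70922982]), 'tool_rot': array([3.07584304e+00, 6.39277032e-01, 2.25308752e-06]), 'force': array([-0.07524185, -0.05676544, -0.4112763 ]), 'ft_torque': array([ 0.03682953, -0.02767788, -0.01333786]), 'grasp_force': 0.0, 'width': 88.01151978701722}
```

Run:
```python
import cv2
a=cv2.imread("pics/top0.png")[95:315,150:430]; cv2.imwrite("pics/topc.png",cv2.resize(a,(764,600),interpolation=cv2.INTER_CUBIC))
a=cv2.imread("pics/side0.png")[150:350,170:360]; cv2.imwrite("pics/sidec.png",cv2.resize(a,(570,600),interpolation=cv2.INTER_CUBIC))
```

```text
(no output)
```

View pics/topc.png

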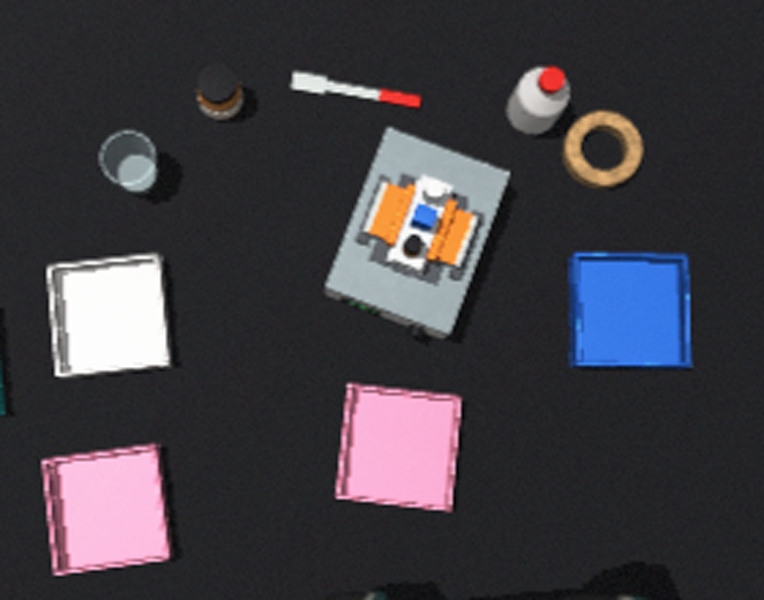

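View pics/sidec.png

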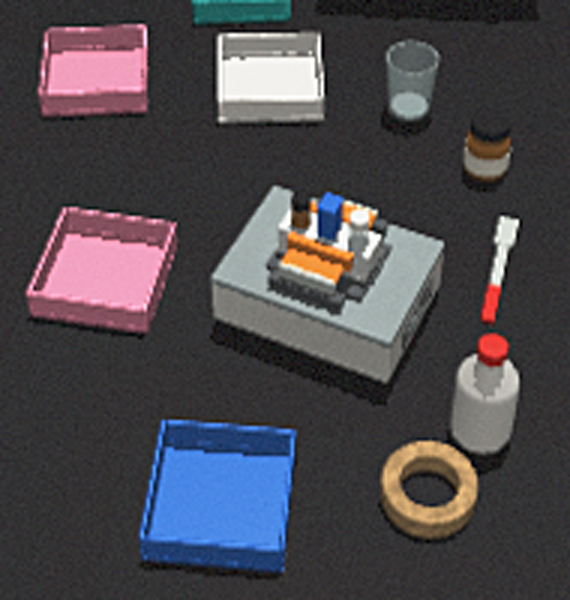

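White tray candidates in the top view: white at px (190,210), pink at (188,282) and (296,259), and turquoise at the left edge (~150,228). The enlarged crop shows only the one at (190,210) is actually white, so that is tray_white. The blue tray is at (381,209). On the heater, the black cap (amber vial) is at (301,185), the white cap at (309,165) and the lug at (306,174). I'll now compute positions from these.

```bash
cat > h.py <<'E'
import numpy as np, cv2
from rig import *
def ray(cam,u,v,z,m=None):
    m=m or camera_model(cam); K=m["mtx"]; T=np.array(m["world_from_camera"])
    d=T[:3,:3]@np.linalg.inv(K)@[u,v,1]; o=T[:3,3]; return o+d*(z-o[2])/d[2]
def proj(cam,p,m=None):
    m=m or camera_model(cam); T=np.linalg.inv(m["world_from_camera"]); q=T[:3,:3]@p+T[:3,3]; q=m["mtx"]@q; return q[:2]/q[2]
E
python3 - <<'E'
from h import *
c=lambda x,y:(150+x/2.7286,95+y/2.7273)
s=lambda x,y:(170+x/3,150+y/3)
np.set_printoptions(precision=1,suppress=True)
D=[ray("top",*c(*p),75) for p in ((388,128),(510,172),(447,338),(326,290))]
print("deck",np.array(D),"ctr",np.mean(D,0))
for a,b in ((0,1),(1,2),(2,3),(3,0)):
    v=D[b]-D[a]; print(np.linalg.norm(v),np.degrees(np.arctan2(v[1],v[0])))
for n,p,z in (("white tray",(109,315),20),("blue tray",(630,310),20),("lug",(425,216),152),("blackcap",(414,243),146),("whitecap",(434,188),146)): print(n,ray("top",*c(*p),z))
D=[ray("side",*s(*p),75) for p in ((278,186),(445,243),(387,345),(212,282))]
print("side deck",np.array(D),np.mean(D,0))
for n,p,z in (("lug",(332,198),159),("blackcap",(301,198),153),("whitecap",(362,213),153),("white tray",(270,75),20),("blue tray",(222,495),20),("bottle",(493,345),125)): print(n,ray("side",*s(*p),z))
E
```

```text
deck [[ 700.9  -16.7   75. ]
 [ 648.1 -154.8   75. ]
 [ 458.4  -78.8   75. ]
 [ 513.4   56.    75. ]] ctr [580.2 -48.6  75. ]
147.83481636723727 -110.91622844812686
204.355124421948 158.18563807214707
145.65993867293724 67.8006297392014
201.0706753855362 -21.1988495904398
white tray [493.  309.4  20. ]
blue tray [ 495.6 -298.5   20. ]
lug [582.2 -49.4 152. ]
blackcap [553.9 -37.6 146. ]
whitecap [614.2 -60.3 146. ]
side deck [[ 525.2   55.4   75. ]
 [ 706.3  -17.1   75. ]
 [ 648.1 -157.3   75. ]
 [ 468.7  -88.5   75. ]] [587.1 -51.9  75. ]
lug [587.4 -42.9 159. ]
blackcap [556.2 -39.1 153. ]
whitecap [617.9 -55.8 153. ]
white tray [495.3 309.   20. ]
blue tray [ 499.9 -301.4   20. ]
bottle [ 744.5 -190.7  125. ]
```

```bash
python3 -m inch '{"dr":[[0,0,0],[0,0,0],[0,0,0],[0,0,0],[0,0,0],[0,0,0],[0,0,0],[0,0,0]],"slide":[[3.2,-2.5,0],[3.2,-2.5,0],[3.2,-2.5,0],[3.2,-2.5,0],[3.2,-2.5,0],[3.2,-2.5,0],[3.2,-2.5,0],[3.2,-2.5,0]],"claw":[8.8,8.8,8,7,6,5,4.5,4.5]}' && python3 -m inch '{"dr":[[0,0,0],[0,0,0],[0,0,0],[0,0,0],[0,0,0],[0,0,0],[0,0,0],[0,0,0]],"slide":[[3.2,-2.5,0],[3.2,-2.5,0],[3.2,-2.5,0],[3.2,-2.5,0],[3.2,-2.5,0],[3.2,-2.5,0],[3.2,-2.5,0],[3.2,-2.5,0]],"claw":[4.5,4.5,4.5,4.5,4.5,4.5,4.5,4.5]}' && python3 -m inch '{"dr":[[0,0,-8.5],[0,0,-8.5],[0,0,-8.5],[0,0,-8.5],[0,0,-8.5],[0,0,-8.5],[0,0,-8.5],[0,0,-8.5]],"slide":[[0,0,0],[0,0,0],[0,0,0],[0,0,0],[0,0,0],[0,0,0],[0,0,0],[0,0,0]],"claw":[4.5,4.5,4.5,4.5,4.5,4.5,4.5,4.5]}' && python3 -m inch '{"dr":[[0,0,-8.5],[0,0,-8.5],[0,0,-8.5],[0,0,-8.5],[0,0,-8.5],[0,0,-8.5],[0,0,-8.5],[0,0,-7.5]],"slide":[[0,0,0],[0,0,0],[0,0,0],[0,0,0],[0,0,0],[0,0,0],[0,0,0],[0,0,0]],"claw":[4.5,4.5,4.5,4.5,4.5,4.5,4.5,4.5]}'
python3 - <<'E'
from h import *
im=read_camera("wrist");m=camera_model("wrist"); cv2.imwrite("pics/w1.png",im[:,:,::-1]); print(get_state()["eef_pos"],get_state()["tool_rot"],get_state()["joints"]);print(m)
for n in ("block_grip","vial_amber","vial_clear"): print(n,[(round(d["score"],2),np.round(d["bbox"]).tolist(),np.argwhere(d["pixels"]).mean(0)[::-1]) for d in cut_out(n,"wrist")[:2]])
E
```

```text
time_s: 2.1
eef_pos: [424.6, -332.2, 239.0]
tool_rot: [3.075, 0.639, 0.001]
force: [-0.1, -0.7, 0.7]
width: 45.4
grasp_force: 0.0
time_s: 2.9
eef_pos: [579.8, -46.6, 239.0]
tool_rot: [3.076, 0.639, 0.001]
force: [0.5, -0.8, 0.0]
width: 44.7
grasp_force: 0.0
time_s: 3.7
eef_pos: [579.2, -48.2, 238.8]
tool_rot: [2.186, 2.257, 0.0]
force: [0.5, 0.4, -0.1]
width: 45.2
grasp_force: 0.0
time_s: 4.5
eef_pos: [579.2, -48.2, 238.8]
tool_rot: [0.578, 3.088, 0.0]
force: [-0.0, -0.5, -1.1]
width: 45.1
grasp_force: 0.0
[579.1845146  -48.25885585 238.83271467] [ 5.70646439e-01  3.08911311e+00 -9.43779313e-05] [-1.25943908e-01  8.73876635e-02  1.80956578e+00 -7.61677416e-05
  1.24442854e+00 -1.33137784e+00]
{'mtx': array([[311.87489807,   0.        , 256.46260959],
       [  0.        , 311.87489807, 193.71357703],
       [  0.        ,   0.        ,   1.        ]]), 'world_from_camera': array([[ 3.57193374e-01,  9.02634708e-01,  2.40132206e-01,
         5.16819390e+02],
       [ 9.34027115e-01, -3.44498067e-01, -9.44162605e-02,
        -2.44698067e+01],
       [-2.49831289e-03,  2.58014855e-01, -9.66137720e-01,
         3.85241397e+02],
       [ 0.00000000e+00,  0.00000000e+00,  0.00000000e+00,
         1.00000000e+00]])}
block_grip [(0.64, [237.0, 134.0, 283.0, 246.0], array([258.13673408, 184.86598249]))]
vial_amber [(0.82, [245.0, 145.0, 272.0, 175.0], array([258.4493865, 160.3696319])), (0.17, [170.0, 308.0, 225.0, 346.0], array([198.22714681, 328.7333795 ]))]
vial_clear [(0.68, [247.0, 220.0, 267.0, 255.0], array([258.02739726, 235.34931507]))]
```

View pics/w1.png

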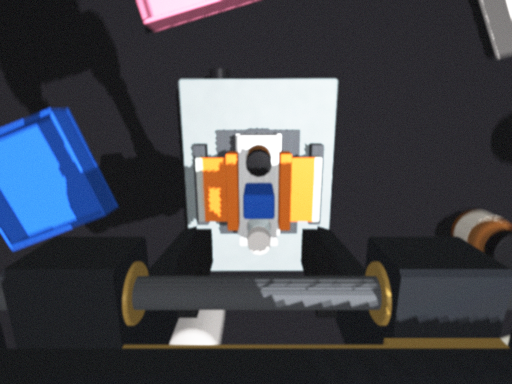

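The wrist view shows the heater squared up in the picture. The amber vial's black cap is at (258,160), the lug at (259,201) and the white cap at (259,236), with both cheeks closed on either side.

Run:
```python
from h import *
np.set_printoptions(precision=1,suppress=True)
im=cv2.imread("pics/w1.png"); hsv=cv2.cvtColor(im,cv2.COLOR_BGR2HSV)
b=cv2.inRange(hsv,(105,150,40),(130,255,255)); b[:,:220]=0;b[:,300:]=0; ys,xs=np.where(b>0); print("lug px",xs.min(),xs.max(),ys.min(),ys.max())
cv2.imwrite("pics/w1c.png",cv2.resize(im[120:270,180:340],(640,600),interpolation=cv2.INTER_CUBIC))
R=cv2.Rodrigues(get_state()["tool_rot"])[0]; p=get_state()["eef_pos"]
for n,u,v,z in (("amber",258.5,159.5,153),("clear",258.5,237,153),("lugtop",(xs.min()+xs.max())/2,ys.mean(),156),("deckTL",179.5,79.5,75),("deckTR",337,79.5,75)):
    w=ray("wrist",u,v,z); print(n,w,"tool",R.T@(w-p))
```

```text
lug px 244 273 184 217
amber [550.5 -35.8 153. ] tool [31.3  0.9 85.8]
clear [608.5 -58.8 153. ] tool [-31.1   1.   85.8]
lugtop [579.7 -47.4 156. ] tool [-0.2  0.9 82.8]
deckTL [464.1 -81.   75. ] tool [ 94.8 -73.1 163.8]
deckTR [518.8  56.2  75. ] tool [ 94.8  74.6 163.8]
```

View pics/w1c.png

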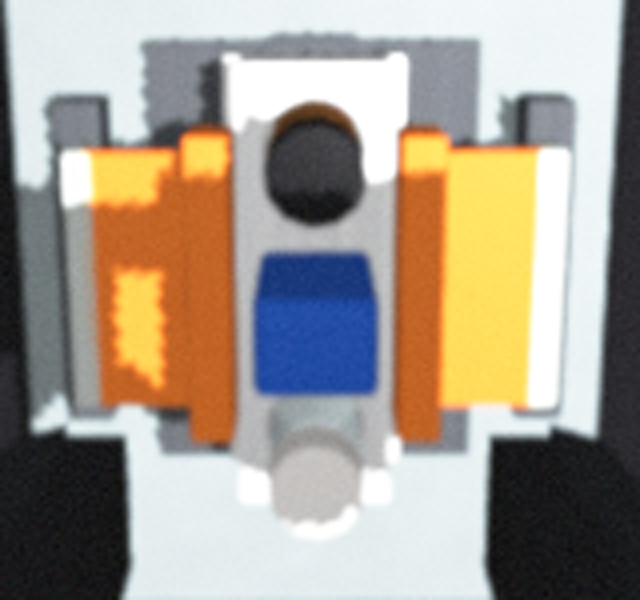

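```bash
python3 -m inch '{"dr":[[0,0,0],[0,0,0],[0,0,0],[0,0,0],[0,0,0],[0,0,0],[0,0,0],[0,0,0]],"slide":[[1.4,0.1,0],[1.4,0,0],[0,0,3],[0,0,3],[0,0,2],[0,0,1],[0,0,1],[0,0,1]],"claw":[4.5,4.5,4.5,4.5,4.5,4.5,4.5,4.5]}' 12 && python3 -m inch '{"dr":[[0,0,0],[0,0,0],[0,0,0],[0,0,0],[0,0,0],[0,0,0],[0,0,0],[0,0,0]],"slide":[[0,0,0.4],[0,0,0],[0,0,0],[0,0,0],[0,0,0],[0,0,0],[0,0,0],[0,0,0]],"claw":[4.5,3.5,2.5,1.8,1.5,1.5,1.5,1.5]}' 12
```

```text
time_s: 5.5
eef_pos: [553.9, -36.9, 129.1]
tool_rot: [0.586, 3.085, 0.0]
force: [0.5, -0.6, -0.1]
width: 44.9
grasp_force: 0.0
time_s: 6.3
eef_pos: [554.0, -37.1, 125.4]
tool_rot: [0.586, 3.085, 0.0]
force: [0.5, 0.2, 4.6]
width: 19.8
grasp_force: 12.0
```

```bash
python3 -m inch '{"dr":[[0,0,0],[0,0,0],[0,0,0],[0,0,0],[0,0,0],[0,0,0],[0,0,0],[0,0,0]],"slide":[[0,0,-0.5],[0,0,-1],[0,0,-2],[0,0,-3],[0,0,-3],[0,-1,-0.5],[-0.5,-2,0],[-0.5,-3,0]],"claw":[1.5,1.5,1.5,1.5,1.5,1.5,1.5,1.5]}' && python3 -m inch '{"dr":[[0,0,0],[0,0,0],[0,0,0],[0,0,0],[0,0,0],[0,0,0],[0,0,0],[0,0,0]],"slide":[[-0.5,-3,0],[-0.5,-3,0],[-0.5,-3,0],[-0.5,-3,0],[-0.5,-3,0],[-0.5,-3,0],[-0.5,-2,0],[-0.3,-0.6,0]],"claw":[1.5,1.5,1.5,1.5,1.5,1.5,1.5,1.5]}'
python3 - <<'E'
from h import *
im=read_camera("wrist"); cv2.imwrite("pics/w2.png",im[:,:,::-1])
for n in ("tray_blue","vial_amber"): print(n,[(round(d["score"],2),np.round(d["bbox"]).tolist()) for d in cut_out(n,"wrist")[:2]])
ims=read_camera("side"); cv2.imwrite("pics/s2.png",ims[:,:,::-1])
a=np.hstack([im,ims[:, :]])[:,:,::-1]; cv2.imwrite("pics/c2.png",cv2.resize(a,(800,300),interpolation=cv2.INTER_AREA))
E
```

```text
time_s: 7.1
eef_pos: [540.4, -96.6, 224.7]
tool_rot: [-0.583, -3.087, -0.0]
force: [-0.4, -0.2, -1.0]
width: 19.1
grasp_force: 12.0
time_s: 7.9
eef_pos: [499.1, -304.0, 223.7]
tool_rot: [-0.59, -3.084, -0.0]
force: [-0.2, -0.2, 0.2]
width: 19.8
grasp_force: 12.0
tray_blue [(0.87, [187.0, 89.0, 338.0, 229.0])]
vial_amber [(0.77, [230.0, 210.0, 279.0, 275.0])]
```

View pics/c2.png

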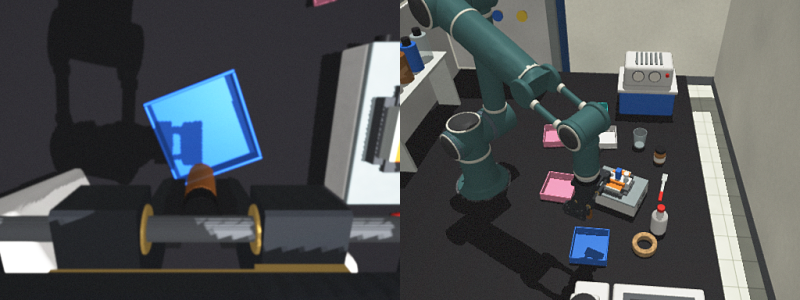

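The amber vial is held upright by the gripper, with its tip at about (263,240) in the wrist picture. The blue tray below is centred near (262,162). I'll check that point against the vial before lowering.

Run:
```python
from h import *
s=get_state();R=cv2.Rodrigues(s["tool_rot"])[0]
w=ray("wrist",262,162,30);print(w,R.T@(w-s["eef_pos"]),s["eef_pos"])
```

```text
[ 490.9613212  -291.88917317   30.        ] [ 11.9242722    5.20343831 194.20064941] [ 500.30567192 -301.32326049  224.18248473]
```

```bash
python3 -m inch '{"dr":[[0,0,0],[0,0,0],[0,0,0],[0,0,0],[0,0,0],[0,0,0],[0,0,0],[0,0,0]],"slide":[[0.8,0.3,3],[0,0,4],[0,0,4],[0,0,3],[0,0,2],[0,0,1.5],[0,0,0.7],[0,0,0.2]],"claw":[1.5,1.5,1.5,1.5,1.5,1.5,1.5,1.5]}' && python3 -m inch '{"dr":[[0,0,0],[0,0,0],[0,0,0]],"slide":[[0,0,0.15],[0,0,0],[0,0,0]],"claw":[1.5,1.5,1.5]}'
```

```text
time_s: 8.9
eef_pos: [494.3, -295.8, 40.3]
tool_rot: [-0.585, -3.086, -0.001]
force: [-0.9, 0.5, 0.1]
width: 19.6
grasp_force: 12.0
time_s: 9.2
eef_pos: [495.0, -296.9, 40.3]
tool_rot: [0.586, 3.085, -0.001]
force: [0.2, -0.2, -0.2]
width: 19.7
grasp_force: 12.0
```

```bash
python3 -m inch '{"dr":[[0,0,0],[0,0,0],[0,0,0]],"slide":[[0,0,0.2],[0,0,0],[0,0,0]],"claw":[1.5,1.5,1.5]}';python3 -m inch '{"dr":[[0,0,0],[0,0,0],[0,0,0]],"slide":[[0,0,0.15],[0,0,0],[0,0,0]],"claw":[1.5,1.5,1.5]}'
```

```text
time_s: 9.5
eef_pos: [494.2, -296.4, 37.3]
tool_rot: [0.587, 3.086, -0.0]
force: [0.3, 0.8, -0.9]
width: 19.3
grasp_force: 12.0
time_s: 9.8
eef_pos: [494.7, -296.6, 36.4]
tool_rot: [0.586, 3.086, -0.0]
force: [-1.5, -0.1, 3.9]
width: 19.5
grasp_force: 12.0
```

```bash
python3 -m inch '{"dr":[[0,0,0],[0,0,0],[0,0,0],[0,0,0],[0,0,0],[0,0,0],[0,0,0],[0,0,0]],"slide":[[0,0,0],[0,0,0],[0,0,0],[0,0,0],[0,0,-0.5],[0,0,-2],[0,0,-4],[0,0,-4]],"claw":[2.3,2.8,3.5,4.5,4.5,4.5,4.5,4.5]}' && python3 -m inch '{"dr":[[0,0,0],[0,0,0],[0,0,0],[0,0,0],[0,0,0],[0,0,0],[0,0,0],[0,0,0]],"slide":[[0,0,-4.5],[0,2.5,-4.4],[-0.4,4,0],[-0.4,4,0],[-0.4,4,0],[-0.4,4,0],[-0.4,4,0],[-0.4,3.8,0]],"claw":[4.5,4.5,4.5,4.5,4.5,4.5,4.5,4.5]}'
python3 - <<'E'
from h import *
im=read_camera("wrist"); cv2.imwrite("pics/w3.png",im[:,:,::-1]); s=get_state();R=cv2.Rodrigues(s["tool_rot"])[0];print(s["eef_pos"])
d=cut_out("vial_clear","wrist")
for e in d[:2]:
    b=e["bbox"];w=ray("wrist",(b[0]+b[2])/2,b[3]-10,153);print(e["score"],b,w,R.T@(w-s["eef_pos"]))
ims=read_camera("top")
for n in ("vial_amber",): print(n,[(round(q["score"],2),np.round(q["bbox"]).tolist()) for q in cut_out(n,"top")[:2]])
a=np.hstack([cv2.resize(im,(400,300)),cv2.resize(ims[180:240,350:430],(400,300),interpolation=cv2.INTER_CUBIC)]);cv2.imwrite("pics/c3.png",a[:,:,::-1])
E
```

```text
time_s: 10.6
eef_pos: [493.4, -295.8, 141.1]
tool_rot: [-0.586, -3.084, -0.002]
force: [0.1, 0.5, 0.5]
width: 45.0
grasp_force: 0.0
time_s: 11.4
eef_pos: [613.4, -59.1, 229.6]
tool_rot: [0.586, 3.086, 0.0]
force: [0.7, -0.5, -0.2]
width: 44.7
grasp_force: 0.0
[615.74572865 -54.2014434  229.62565342]
0.7 [244.0, 180.0, 266.8, 218.0] [617.67180492 -59.35081573 153.        ] [-3.58272939 -4.45667932 76.60952047]
0.6 [170.4, 25.1, 342.4, 249.2] [641.39814403 -67.78429019 153.        ] [-28.75066468  -3.65879637  76.64230811]
vial_amber []
```

View pics/c3.png

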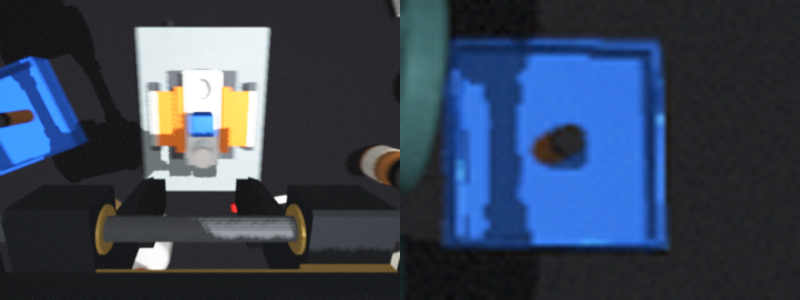

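The amber vial stands in the blue tray, right panel around (560,148). In the wrist view the clear vial's cap is near (203,155) of the scaled panel. I'll let the arm settle and recheck its offset.

Run:
```python
from h import *
np.set_printoptions(precision=2,suppress=True)
im=read_camera("wrist"); s=get_state();R=cv2.Rodrigues(s["tool_rot"])[0];print(s["eef_pos"])
for e in cut_out("vial_clear","wrist")[:2]:
    b=e["bbox"];w=ray("wrist",(b[0]+b[2])/2,b[3]-10,153);print(e["score"],b,w,R.T@(w-s["eef_pos"]))
```

```text
[612.62 -60.92 229.16]
0.8 [245.3, 177.4, 267.8, 217.2] [615.15 -63.17 153.  ] [-3.2  -1.12 76.16]
```

```bash
python3 -m inch '{"dr":[[0,0,0],[0,0,0],[0,0,0],[0,0,0],[0,0,0],[0,0,0],[0,0,0],[0,0,0]],"slide":[[-0.2,0,3],[0,0,3],[0,0,2],[0,0,1],[0,0,1],[0,0,0.4],[0,0,0],[0,0,0]],"claw":[4.5,4.5,4.5,4.5,4.5,4.5,4.5,3.5]}' 12 && python3 -m inch '{"dr":[[0,0,0],[0,0,0],[0,0,0],[0,0,0],[0,0,0]],"slide":[[0,0,0],[0,0,0],[0,0,0],[0,0,0],[0,0,0]],"claw":[2.5,1.8,1.5,1.5,1.5]}' 12
```

```text
time_s: 12.5
eef_pos: [615.5, -61.8, 126.3]
tool_rot: [0.586, 3.085, 0.0]
force: [0.1, 0.6, 0.5]
width: 39.2
grasp_force: 0.0
time_s: 13.0
eef_pos: [615.3, -61.5, 125.8]
tool_rot: [0.586, 3.085, 0.0]
force: [0.6, 0.3, 2.6]
width: 19.7
grasp_force: 12.0
```

```bash
python3 -m inch '{"dr":[[0,0,0],[0,0,0],[0,0,0],[0,0,0],[0,0,0],[0,0,0],[0,0,0],[0,0,0]],"slide":[[0,0,-0.5],[0,0,-1],[0,0,-2],[0,0,-3],[0,0,-3],[0.8,1,-0.5],[1.6,2,0],[2.4,3,0]],"claw":[1.5,1.5,1.5,1.5,1.5,1.5,1.5,1.5]}' && python3 -m inch '{"dr":[[0,0,0],[0,0,0],[0,0,0],[0,0,0],[0,0,0],[0,0,0],[0,0,0],[0,0,0]],"slide":[[2.6,3.2,0],[2.6,3.2,0],[2.6,3.2,0],[2.6,3.2,0],[2.6,3.2,0],[2.6,3.2,0],[2.6,3,0],[1.8,1.8,0]],"claw":[1.5,1.5,1.5,1.5,1.5,1.5,1.5,1.5]}' && python3 -m inch '{"dr":[[0,0,0],[0,0,0]],"slide":[[0,0,0],[0,0,0]],"claw":[1.5,1.5]}'
python3 - <<'E'
from h import *
np.set_printoptions(precision=2,suppress=True)
im=read_camera("wrist");s=get_state();R=cv2.Rodrigues(s["tool_rot"])[0];print(s["eef_pos"])
for n in ("tray_white","vial_clear"):
  for e in cut_out(n,"wrist")[:3]:
    v,u=np.argwhere(e["pixels"]).mean(0);w=ray("wrist",u,v,20);print(n,e["score"],e["bbox"],w,im[e["pixels"]].mean(0))
cv2.imwrite("pics/w4.png",im[:,:,::-1])
E
```

```text
time_s: 13.8
eef_pos: [591.6, 12.1, 224.8]
tool_rot: [-0.59, -3.085, 0.0]
force: [0.6, 0.3, -1.1]
width: 19.4
grasp_force: 12.0
time_s: 14.6
eef_pos: [491.6, 311.1, 223.9]
tool_rot: [-0.583, -3.085, 0.001]
force: [-0.2, -0.5, 0.4]
width: 19.6
grasp_force: 12.0
time_s: 14.8
eef_pos: [492.9, 308.7, 224.1]
tool_rot: [-0.583, -3.086, 0.002]
force: [0.5, -0.3, -0.2]
width: 19.2
grasp_force: 12.0
[493.47 308.08 224.37]
tray_white 0.88 [324.6, 0.0, 503.0, 140.2] [442.76 504.32  20.  ] [ 74.21 197.59 196.66]
tray_white 0.65 [179.9, 92.5, 338.9, 228.8] [487.23 311.71  20.  ] [223.28 222.11 221.36]
tray_white 0.65 [118.2, 3.3, 259.7, 60.6] [319.78 288.48  20.  ] [225.46 168.41 197.49]
vial_clear 0.96 [235.3, 206.4, 277.2, 279.0] [577.4 274.   20. ] [162.65 163.16 162.25]
```

View pics/w4.png

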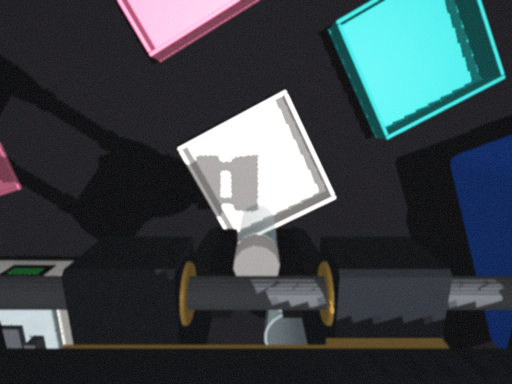

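The white tray is directly below the held clear vial, at about (258,162) in the picture; the turquoise and pink trays at (415,70) and (185,15) are the look-alikes. Lowering now.

```bash
python3 -m inch '{"dr":[[0,0,0],[0,0,0],[0,0,0],[0,0,0],[0,0,0],[0,0,0],[0,0,0],[0,0,0]],"slide":[[0.3,0,3],[0,0,4],[0,0,4],[0,0,3],[0,0,2],[0,0,1.5],[0,0,0.9],[0,0,0]],"claw":[1.5,1.5,1.5,1.5,1.5,1.5,1.5,1.5]}' && python3 -m inch '{"dr":[[0,0,0],[0,0,0],[0,0,0]],"slide":[[0,0,0.15],[0,0,0],[0,0,0]],"claw":[1.5,1.5,1.5]}'&& python3 -m inch '{"dr":[[0,0,0],[0,0,0],[0,0,0]],"slide":[[0,0,0.15],[0,0,0],[0,0,0]],"claw":[1.5,1.5,1.5]}'
```

```text
time_s: 15.75
eef_pos: [491.0, 308.8, 40.2]
tool_rot: [-0.588, -3.085, 0.002]
force: [0.1, 0.6, -0.8]
width: 19.7
grasp_force: 12.0
time_s: 16.05
eef_pos: [492.1, 310.1, 40.9]
tool_rot: [0.586, 3.085, 0.002]
force: [0.2, -0.1, -0.3]
width: 19.6
grasp_force: 12.0
time_s: 16.35
eef_pos: [491.3, 309.7, 38.3]
tool_rot: [0.586, 3.086, 0.0]
force: [-0.3, 0.1, -0.7]
width: 19.6
grasp_force: 12.0
```

```bash
python3 -m inch '{"dr":[[0,0,0],[0,0,0],[0,0,0]],"slide":[[0,0,0.1],[0,0,0],[0,0,0]],"claw":[1.5,1.5,1.5]}'&& python3 -m inch '{"dr":[[0,0,0],[0,0,0],[0,0,0]],"slide":[[0,0,0.1],[0,0,0],[0,0,0]],"claw":[1.5,1.5,1.5]}'
```

```text
time_s: 16.65
eef_pos: [491.2, 309.6, 37.1]
tool_rot: [-0.586, -3.086, 0.0]
force: [-1.1, 0.7, -0.2]
width: 19.5
grasp_force: 12.0
time_s: 16.95
eef_pos: [491.6, 309.8, 36.8]
tool_rot: [0.586, 3.086, 0.0]
force: [-1.3, -1.0, 5.5]
width: 19.6
grasp_force: 12.0
```

```bash
python3 -m inch '{"dr":[[0,0,0],[0,0,0],[0,0,0],[0,0,0],[0,0,0],[0,0,0],[0,0,0],[0,0,0]],"slide":[[0,0,0],[0,0,0],[0,0,0],[0,0,0],[0,0,-0.5],[0,0,-2],[0,0,-4],[0,0,-4]],"claw":[2.3,2.8,3.5,4.5,5,5,5,5]}' && python3 -m inch '{"dr":[[0,0,0],[0,0,0],[0,0,0],[0,0,0],[0,0,0],[0,0,0],[0,0,0],[0,0,0]],"slide":[[0,0,-4.5],[0,0,-4.3],[-2.4,-3.3,0],[-2.4,-3.3,0],[-2.4,-3.3,0],[-2.4,-3.3,0],[-2.4,-3.3,0],[-2.4,-3.3,0]],"claw":[5,5,5,5,5,5,5,5]}' && python3 -m inch '{"dr":[[0,0,0],[0,0,0],[0,0,0],[0,0,0],[0,0,0],[0,0,0],[0,0,0]],"slide":[[-2.4,-3.3,0],[-2.4,-3.3,0],[-2.0,-2.6,0],[-0.6,-1,0],[0,0,0],[0,0,0],[0,0,0]],"claw":[5,5,5,5,5,5,5]}'
python3 - <<'E'
from h import *
np.set_printoptions(precision=2,suppress=True)
im=read_camera("wrist");s=get_state();R=cv2.Rodrigues(s["tool_rot"])[0];print(s["eef_pos"])
t=read_camera("top");sd=read_camera("side")
f=lambda a:cv2.resize(a,(400,300),interpolation=cv2.INTER_CUBIC)
print([(e["score"],e["bbox"]) for e in cut_out("vial_clear","top")[:2]],[(e["score"],e["bbox"]) for e in cut_out("vial_amber","side")[:2]])
cv2.imwrite("pics/c5.png",np.vstack([np.hstack([f(im),f(im[120:240,180:340])]),np.hstack([f(t[180:240,155:235]),f(sd[150:210,215:295])])])[:,:,::-1])
E
```

```text
time_s: 17.75
eef_pos: [490.5, 309.1, 141.5]
tool_rot: [-0.586, -3.085, 0.003]
force: [1.1, 0.8, 0.7]
width: 50.2
grasp_force: 0.0
time_s: 18.55
eef_pos: [552.8, 71.1, 229.7]
tool_rot: [0.586, 3.086, 0.0]
force: [0.0, -0.0, -0.0]
width: 50.2
grasp_force: 0.0
time_s: 19.25
eef_pos: [583.7, -48.0, 229.2]
tool_rot: [-0.584, -3.086, -0.001]
force: [0.1, -0.6, 0.5]
width: 50.1
grasp_force: 0.0
[583.77 -47.92 229.21]
[] [(0.62, [236.0, 299.6, 248.1, 320.4]), (0.46, [300.7, 166.1, 317.6, 190.4])]
```

View pics/c5.png

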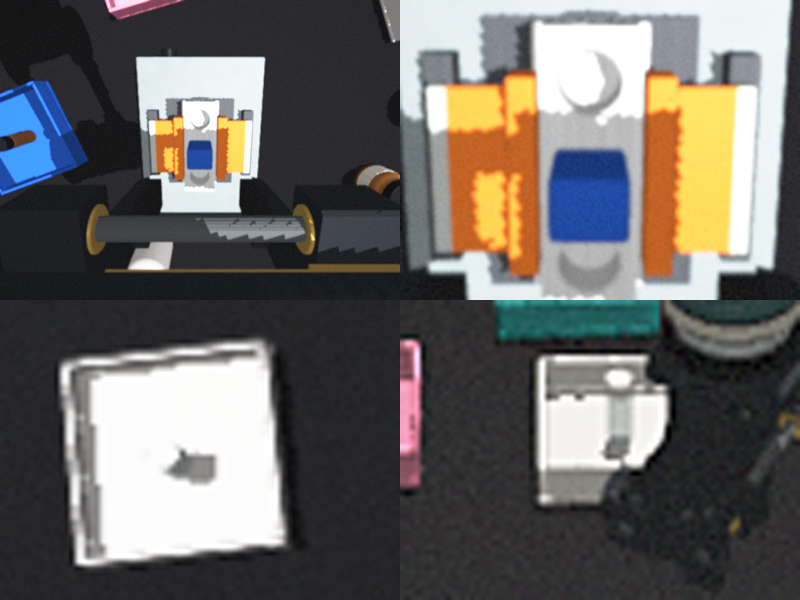

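Both vials stand in their trays: amber in blue, and clear in white with its cap near (618,378) in the lower-right panel. The cheeks are still closed, and the lug top is centred at about (255.6,204.4) in full wrist pixels.

Run:
```python
from h import *
np.set_printoptions(precision=2,suppress=True)
s=get_state();R=cv2.Rodrigues(s["tool_rot"])[0];print(s["eef_pos"])
w=ray("wrist",255.6,204.4,159);print(w,R.T@(w-s["eef_pos"]))
```

```text
[583.97 -48.47 229.25]
[582.75 -49.31 159.  ] [ 0.82 -1.23 70.25]
```

```bash
python3 -m inch '{"dr":[[0,0,0],[0,0,0],[0,0,0],[0,0,0],[0,0,0],[0,0,0],[0,0,0],[0,0,0]],"slide":[[0,-0.1,3],[0,0,3],[0,0,2],[0,0,1],[0,0,0.8],[0,0,0.2],[0,0,0],[0,0,0]],"claw":[5,5,5,5,5,5,5,4]}' 20 && python3 -m inch '{"dr":[[0,0,0],[0,0,0],[0,0,0],[0,0,0],[0,0,0],[0,0,0]],"slide":[[0,0,0],[0,0,0],[0,0,0],[0,0,0],[0,0,0],[0,0,0]],"claw":[3.4,3,2.6,2.2,2,2]}' 20
```

```text
time_s: 20.3
eef_pos: [584.6, -50.4, 130.4]
tool_rot: [0.586, 3.084, 0.0]
force: [-1.0, -0.4, 0.5]
width: 44.0
grasp_force: 0.0
time_s: 20.9
eef_pos: [584.0, -50.2, 129.5]
tool_rot: [0.586, 3.086, 0.001]
force: [-0.5, 0.9, 2.0]
width: 23.8
grasp_force: 19.9
```

Gripped cleanly: 23.8 mm opening and almost no side force. I'll firm the grip and lean towards +y (left).

```bash
python3 -m inch '{"dr":[[0,0,0],[1.5,0,0],[1.5,0,0],[1.5,0,0]],"slide":[[0,0,0],[0,0.16,-0.02],[0,0.15,-0.02],[0,0.15,-0.02]],"claw":[1.8,1.8,1.8,1.8]}' 45 && python3 -m inch '{"dr":[[1.5,0,0],[1.5,0,0],[1.5,0,0],[1,0,0],[0,0,0],[0,0,0]],"slide":[[0,0.15,-0.02],[0,0.15,-0.02],[0,0.15,-0.02],[0,0.15,-0.02],[0,0,0],[0,0,0]],"claw":[1.8,1.8,1.8,1.8,1.8,1.8]}'
cat >> h.py <<'E'
def rep():
    s=get_state();R=cv2.Rodrigues(s["tool_rot"])[0]
    R0=cv2.Rodrigues(np.array([0.586,3.086,0])*np.pi/np.hypot(.586,3.086))[0]
    p=s["eef_pos"]-19*R[:,2]; d=R0.T@(p-[584.3,-49.8,148]); print("grip disp tool xyz",np.round(d,1),"tilt deg",np.round(np.degrees(cv2.Rodrigues(R0.T@R)[0].ravel()),1),"F tool",np.round(R.T@s["force"],1))
E
python3 -c "from h import *;rep()"
```

```text
time_s: 21.3
eef_pos: [585.5, -46.4, 129.9]
tool_rot: [-0.584, -3.07, 0.123]
force: [0.2, -0.6, 1.5]
width: 23.7
grasp_force: 44.9
time_s: 21.9
eef_pos: [587.5, -41.4, 130.1]
tool_rot: [-0.577, -3.042, 0.271]
force: [-2.0, -4.5, 5.9]
width: 23.5
grasp_force: 44.8
grip disp tool xyz [ 0.1 12.4 -0.8] tilt deg [10.2 -0.  -0. ] F tool [ 0.2 -5.9 -4.9]
```

```bash
python3 -m inch '{"dr":[[-1.5,0,0],[-1.5,0,0],[-1.5,0,0],[-1.5,0,0],[-1.5,0,0],[-1.5,0,0],[-1,0,0],[0,0,0]],"slide":[[0,-0.15,0.02],[0,-0.15,0.02],[0,-0.15,0.02],[0,-0.15,0.02],[0,-0.15,0.02],[0,-0.15,0.02],[0,-0.16,0.02],[0,0,0]],"claw":[1.8,1.8,1.8,1.8,1.8,1.8,1.8,1.8]}'; python3 -c "from h import *;rep()"
python3 -m inch '{"dr":[[-1.5,0,0],[-1.5,0,0],[-1.5,0,0],[-1.5,0,0],[-1.5,0,0],[-1.5,0,0],[-1,0,0],[0,0,0]],"slide":[[0,-0.16,-0.02],[0,-0.15,-0.02],[0,-0.15,-0.02],[0,-0.15,-0.02],[0,-0.15,-0.02],[0,-0.15,-0.02],[0,-0.15,-0.02],[0,0,0]],"claw":[1.8,1.8,1.8,1.8,1.8,1.8,1.8,1.8]}'; python3 -m inch '{"dr":[[0,0,0]],"slide":[[0,0,0]],"claw":[1.8]}' ; python3 -c "from h import *;rep()"
```

```text
time_s: 22.7
eef_pos: [583.9, -50.3, 129.6]
tool_rot: [0.589, 3.085, 0.003]
force: [-0.4, -0.2, 4.1]
width: 23.6
grasp_force: 44.8
grip disp tool xyz [ 0.2 -0.6 -0.6] tilt deg [-0.1 -0.   0.1] F tool [ 0.3 -0.3 -4.1]
time_s: 23.5
eef_pos: [580.7, -58.4, 130.0]
tool_rot: [0.581, 3.041, 0.273]
force: [2.0, 5.1, 1.4]
width: 23.6
grasp_force: 44.9
time_s: 23.6
eef_pos: [580.7, -58.3, 130.0]
tool_rot: [0.58, 3.042, 0.272]
force: [2.8, 4.0, 0.7]
width: 23.7
grasp_force: 44.9
grip disp tool xyz [  0.3 -12.6  -0.7] tilt deg [-10.2  -0.    0.1] F tool [-1.1  4.8  0.1]
```

```bash
python3 -m inch '{"dr":[[1.5,0,0],[1.5,0,0],[1.5,0,0],[1.5,0,0],[1.5,0,0],[1.5,0,0],[1,0,0],[0,0,0]],"slide":[[0,0.15,0.02],[0,0.15,0.02],[0,0.15,0.02],[0,0.15,0.02],[0,0.15,0.02],[0,0.15,0.02],[0,0.16,0.02],[0,0,0]],"claw":[1.8,1.8,1.8,1.8,1.8,1.8,1.8,1.8]}'; python3 -c "from h import *;rep()"
python3 -m inch '{"dr":[[0,0,0],[0,0,0],[0,0,0],[0,0,0],[0,0,0],[0,0,0]],"slide":[[0,0,-0.2],[0,0,-0.2],[0,0,-0.2],[0,0,-0.2],[0,0,-0.1],[0,0,0]],"claw":[1.8,1.8,1.8,1.8,1.8,1.8]}'; python3 -c "from h import *;rep()"
```

```text
time_s: 24.4
eef_pos: [584.2, -49.4, 129.6]
tool_rot: [0.585, 3.086, 0.0]
force: [0.7, 0.4, 3.3]
width: 24.2
grasp_force: 44.9
grip disp tool xyz [ 0.2  0.3 -0.6] tilt deg [-0. -0. -0.] F tool [-0.5  0.7 -3.3]
time_s: 25.0
eef_pos: [583.2, -50.6, 138.6]
tool_rot: [-0.587, -3.085, 0.0]
force: [-0.7, 0.4, -3.7]
width: 23.7
grasp_force: 44.8
grip disp tool xyz [ 0.8 -1.1 -9.6] tilt deg [0.  0.1 0. ] F tool [0.8 0.1 3.7]
```

Lifted 9 mm with only the block's weight (3.7 N) on the wrist, so it is free. Lifting it clear.

```bash
python3 -m inch '{"dr":[[0,0,0],[0,0,0],[0,0,0],[0,0,0],[0,0,0],[0,0,0],[0,0,0],[0,0,0]],"slide":[[0,0,-0.5],[0,0,-1],[0,0,-1],[0,0,-1],[0,0,-1],[0,0,-1],[0,0,-0.7],[0,0,-0.4]],"claw":[1.8,1.8,1.8,1.8,1.8,1.8,1.8,1.8]}' && python3 -m inch '{"dr":[[0,0,0],[0,0,0],[0,0,0],[0,0,0],[0,0,0],[0,0,0]],"slide":[[0,0,0],[0,0,0],[0,0,0],[0,0,0],[0,0,0],[0,0,0]],"claw":[1.8,1.8,1.8,1.8,1.8,1.8]}'
python3 - <<'E'
from h import *
rep()
sd=read_camera("side");t=read_camera("top")
f=lambda a:cv2.resize(a,(400,400),interpolation=cv2.INTER_CUBIC)
cv2.imwrite("pics/c6.png",np.hstack([f(sd[150:350,170:370]),f(t[95:315,165:425])])[:,:,::-1])
E
```

```text
time_s: 25.8
eef_pos: [584.2, -50.4, 205.8]
tool_rot: [0.586, 3.085, 0.0]
force: [0.0, 0.6, -4.1]
width: 23.4
grasp_force: 44.8
time_s: 26.4
eef_pos: [583.6, -50.4, 204.3]
tool_rot: [-0.587, -3.086, 0.0]
force: [-0.4, 1.0, -4.2]
width: 23.7
grasp_force: 44.8
grip disp tool xyz [  0.4  -0.8 -75.3] tilt deg [0. 0. 0.] F tool [0.7 0.8 4.2]
```

View pics/c6.png

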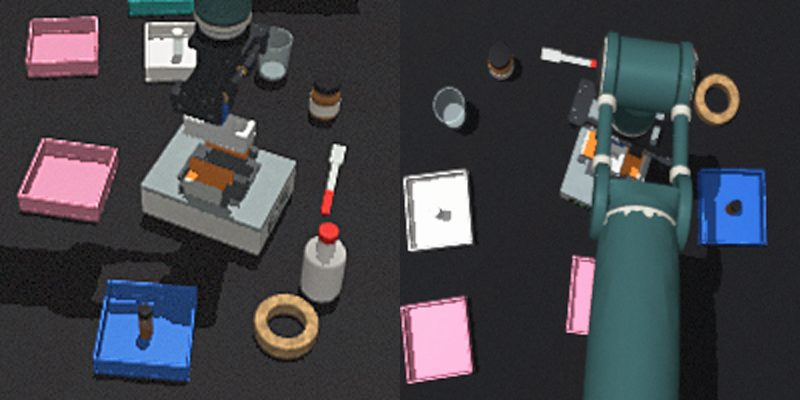

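The block is held upright above the open cheeks, at (220,130) in the side panel. The amber vial stands in the blue tray at (145,325), the clear one in the white tray at (178,45), and the bystanders haven't moved. Handing in.

```bash
python3 -c "from rig import *;print(close_job())"
```

```text
the job is handed in; nothing more can be done
None
```

I handed the job in at about 26 s: the amber vial stands in the blue tray and the clear vial in the white tray, and after rocking both ways the block is held upright about 3 cm above the cheek tops; the judge returned no verdict.

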